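Hold a spread snap ring at the axle groove

TASK

Take the snap-ring pliers, with the ring hooked on their tips, off the tool stand, and squeeze the handles fully so that the ring is spread before it goes onto the axle. Lower the spread ring over the upright stub shaft, level, until it lies in line with the groove just above the wheel, and finish while holding it there: handles still squeezed, pliers still in the gripper, not pressing down on the wheel. Leave the other things on the bench alone.

Things in the scene. Friction and masses are not known exactly. Their poses are not given: they have to be found in the camera images.
- pliers: Steel snap-ring pliers, black rubber handles up, tips down, 184 mm tall, 0.2 to 0.3 kg, standing on the stand. The ring is part of them, captive on the tips. Origin: centre of the ring's underside; z up the middle line (also the ring's axis), y the line along which the handles are squeezed, +x the side of the ring gap and bent jaws. Room for the shaft end inside the ring up to 50 mm above it.
- ring_center (a point): Centre of the snap ring, 1.5 mm above the pliers' origin. Steel, 3 mm thick, 49 mm outside diameter; inside 41 mm wide and round when fully spread, but only about 33 mm wide across y when relaxed, too narrow for the 36 mm shaft. Two eyes at the gap reach about 30 mm from the centre on the +x side.
- handle_grip (a point): Midway between the rubber handles, 152 mm above the pliers' origin, where to grip them. Each handle is 20 mm wide (x), 9 mm thick and 64 mm tall, 32 mm of it above this point. Width over both handles here (y): 56 mm relaxed (63 mm at their tops, as they lean outward), 38 mm when fully squeezed, outer faces then parallel.
- handle_left (a joint): Angle (rad) of the handles: 0 relaxed, 0.108 squeezed against the stop (ring fully spread); both move alike. A spring needs about 8 N on each handle to start, 18 N at the stop, and reopens them when the grip is eased. Squeezing hard against the stop does no harm: grip with 40 N or more, opening commanded well under 38 mm.
- stand: Fixed tool stand: dark steel plate 110 x 110 mm, 12 mm thick, with a square stub 18 x 18 mm that rises 14 mm above the plate in its middle; the pliers' ring lies loosely around the stub, on the plate. Origin: centre of the underside, z up.
- axle: Fixed welded pedestal: round base flange 140 mm in diameter, ribs and tube, a grey wheel 112 mm in diameter with its flat top face 75 mm above the origin, and a bright upright stub shaft 36 mm in diameter in the middle of the wheel. Origin: centre of the underside, z up. The wheel does not turn.
- groove (a point): Centre of the snap-ring groove of the shaft, on the shaft axis, 79 mm above the axle's origin, 4 mm above the wheel's top face. The groove is 6 mm wide and 2.5 mm deep.
- shaft_top (a point): Centre of the shaft's end face, 103 mm above the axle's origin, 24 mm above the groove. The end has a 4 mm chamfer (face 28 mm in diameter).
- spool: Bystander: black wire spool lying flat, 100 mm in diameter, 40 mm tall. Origin: centre of the underside.
- tube_offcut: Bystander: offcut of square steel tube, 90 mm long (x), 40 x 40 mm. Origin: centre of the underside.
- hex_nut: Bystander: big steel hexagon nut, 36 mm across flats, 19 mm tall. Origin: centre of the underside.

How it is judged:
By the outcome, as a careful person would: the job done as asked, in the order asked, and still so for the second after the job is handed in, while the arm keeps its last pose, push and grip.
It also fails if it takes over 38 s, if anything falls off the work surface, if the arm or the gripper's body presses on something with over 40 N, if the wrist force passes 120 N, or if a joint passes its speed limit or range.

ROBOT

A 6-joint arm with a two-finger parallel gripper is mounted at the origin on the work surface. World frame = base frame: x ahead of the robot, y to its left, z up, the work surface at z = 0. Lengths are in m, angles in rad, forces in N, time in s.
With the tool pointing down it reaches from about 0.25 to 0.8 m from the base axis. Payload 3.9 kg.
Tool frame: the origin (TCP) lies at the very end of the fingers, on their centre line; the grasp point (between the pads) lies 19 mm behind it; z points along the fingers, y is the direction in which the jaws open and shut (so a half turn about z gives the same grasp; the last joint's range is limited). The gripper opens to 85 mm and grips with 20 to 120 N. Pads are 22 mm wide; open, the fingers measure 114 mm over their backs; the gripper's body (76 mm by 85 mm) begins 54 mm behind the grasp point. The pads swing forward as they close: fully open they stand 13 mm farther back than shut.
Start: joints at [-1.307, 0.26, -0.138, 1.173, 0, 1.571], TCP at [0.137, -0.507, 0.231] pointing down, gripper open.
Joint ranges: [-2.78, 2.78], [-0.83, 1.72], [-1.28, 1.37], [-1.9, 2.12], [-1.57, 1.48], [-3.14, 3.14]. Speed limits (rad/s): [2.57, 2.57, 3.14, 3.14, 3.14, 3.14].

INTERFACE

Orientations are given as a unit quaternion [x, y, z, w].
In Python, from station import state, snapshot, close_job gives the robot as it stands.
- The arm moves only by the shell command python3 -m crank 'ROWS' [OPENING]. ROWS is JSON, a list of rows, each a list of 6 numbers: the shift along the tool's x, y, z normalised to -1 to 1, where 1 is 80 cm, then the turn, a rotation vector about the tool's x, y, z normalised to -1 to 1, where 1 is 2 pi rad. A call has 1 to 10 rows; each row is the pose to reach, as a shift and turn from the pose commanded when the call began, along the tool's axes at that moment, turning the shorter way round; what a row does not reach only later rows make up. A row lasts 1/8 s, in which the tool goes at most 62.5 mm and 10.7 degrees, less where a joint would pass 70% of its speed; a pose out of reach is approached as far as the arm can. A call with a number of a shift or a turn outside -1 to 1 is refused whole. A call with a gripper value outside its range is refused whole. OPENING is the gripper's target within -1 to 1 (fully open at 1, half-way at 0, shut at -1), set as the call begins (- or left out, the last holds). The fingers move at their own pace and stop on an object; the grip force is fixed at half the most. Time passes only in rows, so rows that repeat a pose let the fingers close. It gives the time, the measured TCP pose, the force and the opening at its end, in the units of the state.
- state(): the state, without advancing time (a new reading comes with each control period).
- snapshot(name): name is "scene" or "top" or "wrist"; returns a dict with "pixels" (384x512x3 uint8, red, green, blue), "K" (3x3 intrinsics, pixels), "R" (3x3) and "t" (3): a world point X has camera coordinates R X + t. Camera axes: x right, y down, z forward; pixel columns grow to the right and rows downward; lengths in m; the calibration is good to about 2 mm. A picture is of the moment at which its call begins. There is no depth.
- close_job(): hands the job in, once; it reports no verdict.
The state is a dict: "time_s": time; "qpos": joint angles; "dq": joint speeds; "joint_torque": joint torques, N m; "eef_pos": TCP position; "tcp_rot": TCP orientation; "contact_force": force on the tool from outside, world axes, zero at the start; "wrist_torque": the same for the moment, N m; "gripper_width": opening from 0.0 (shut) to 1.0 (fully open).
Only numpy, scipy, OpenCV 4.12 (cv2) and the standard library are available. Lean on these libraries where they do the work, as an engineer would, in place of code of your own. Each camera call takes 0.05 s, during which the arm holds its last target. There are 200 camera calls.

## Working session

There is one attempt and no reset: what is moved stays moved. The work goes in short steps, Python scripts to look and compute and a shell command to move; the robot and the scene stay as the last step left them, time stands still between calls to the robot, and variables do not carry over. Pictures are saved under pics/ and viewed, about 8 in all and at most 12, crops included, and the job is handed in when it is done.

```bash
ls; mkdir -p pics; cat > h.py <<'E'
import numpy as np, cv2
from station import state, snapshot
def save(n,f,crop=None,scale=1):
    s=snapshot(n); im=s["pixels"][:,:,::-1].copy()
    np.savez('pics/'+f+'.npz',**s)
    if crop: x0,y0,x1,y1=crop; im=im[y0:y1,x0:x1]
    if scale!=1: im=cv2.resize(im,None,fx=scale,fy=scale,interpolation=cv2.INTER_CUBIC)
    cv2.imwrite('pics/'+f+'.png',im); return s
def ray(s,u,v):
    d=s["R"].T@np.linalg.inv(s["K"])@np.array([u,v,1.]); c=-s["R"].T@s["t"]; return c,d/np.linalg.norm(d)
def onz(s,u,v,z):
    c,d=ray(s,u,v); return c+d*(z-c[2])/d[2]
def proj(s,X):
    p=s["K"]@(s["R"]@np.asarray(X,float)+s["t"]); return p[:2]/p[2]
def tri(obs):
    A=np.zeros((3,3));b=np.zeros(3)
    for s,u,v in obs:
        c,d=ray(s,u,v);P=np.eye(3)-np.outer(d,d);A+=P;b+=P@c
    return np.linalg.solve(A,b)
E
python3 - <<'E'
from h import *
print(state())
a=save('scene','scene0');b=save('top','top0')
for s in(a,b): print(s["K"][0,0],-s["R"].T@s["t"],s["R"][2])
import cv2
cv2.imwrite('pics/both.png',cv2.resize(np.vstack([a["pixels"],b["pixels"]])[:,:,::-1],None,fx=.78,fy=.78))
E
```

```text
pics
{'time_s': 0.0, 'qpos': array([-1.30698701e+00,  2.60677000e-01, -1.39358921e-01,  1.17269571e+00,
       -1.10803519e-05,  1.57079848e+00]), 'dq': array([-0.00182306,  0.00045235,  0.00079839,  0.00245523, -0.00059019,
       -0.00052754]), 'joint_torque': array([-4.21547957e-04, -4.05675530e+01,  2.53923154e+01,  1.87478936e-02,
       -1.33360766e-05,  1.00257147e-06]), 'eef_pos': array([ 0.13672005, -0.50618808,  0.23047242]), 'tcp_rot': array([ 9.91312863e-01,  1.31521370e-01, -1.32760787e-04, -9.58515140e-04]), 'contact_force': array([ 0.28076554,  0.1034372 , -0.05697209]), 'wrist_torque': array([ 0.05769178, -0.03593266, -0.02762674]), 'gripper_width': 1.0015472394477634}
383.64297932051 [ 1.27113793 -0.10816008  0.73463689] [-0.71700927  0.15145756 -0.6804104 ]
397.1561464514476 [0.47591101 0.01205405 1.11509067] [ 0.13181459  0.01903681 -0.99109158]
```

View pics/both.png

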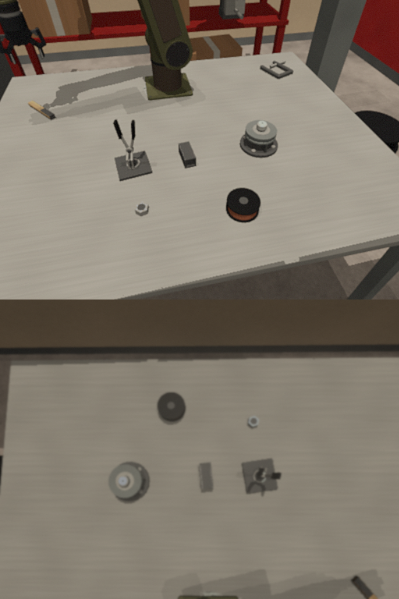

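The picture shows the pliers at scene (170,190) / top (336,225) and the axle at scene (333,176) / top (163,232). The spool, tube and nut lie clear of both. Next I'll enlarge crops.

```bash
python3 - <<'E'
from h import *
a=np.load('pics/scene0.npz')["pixels"][:,:,::-1];b=np.load('pics/top0.npz')["pixels"][:,:,::-1]
def c(im,x,y,w=96,h=96): return cv2.resize(im[y:y+h,x:x+w],(384,288) if h!=w else (300,300),interpolation=cv2.INTER_CUBIC)
cv2.imwrite('pics/crops.png',np.vstack([np.hstack([c(a,125,145),c(a,285,130)]),np.hstack([c(b,290,180),c(b,115,185)])]))
E
```

```text
(no output)
```

View pics/crops.png

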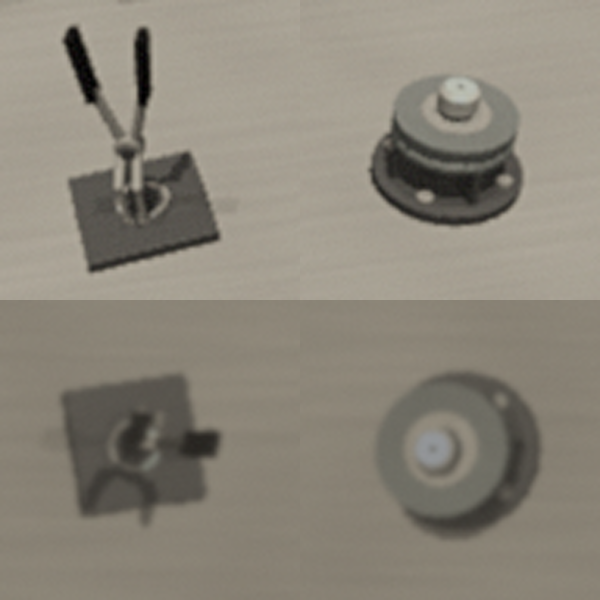

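```bash
python3 - <<'E'
from h import *
a=np.load('pics/scene0.npz');b=np.load('pics/top0.npz')
k=3.125
A=lambda x,y:(125+x/k,145+y/k)
A2=lambda x,y:(285+(x-300)/k,130+y/k)
B=lambda x,y:(290+x/k,180+(y-300)/k)
B2=lambda x,y:(115+(x-300)/k,185+(y-300)/k)
P=lambda n,v:print(n,np.round(np.array(v)*1000,1))
# handles
for n,(x,y),z in[('Ltop',(73,30),.194),('Lbot',(93,98),.132),('Rtop',(143,30),.194),('Rbot',(142,102),.132),('ring',(142,201),.0135)]: P('scene '+n,onz(a,*A(x,y),z))
P('top Lmid',onz(b,*B(201,443),.19)); P('top Rmid',onz(b,*B(142,422),.19)); P('top ring',onz(b,*B(136,443),.0135))
for n,z,s in(('s',.012,[(69,179),(190,152),(219,236),(90,268)]),):P('stand scene',np.mean([onz(a,*A(*q),z) for q in s],0)); print([np.round(onz(a,*A(*q),z)*1000) for q in s])
t=[(62,392),(184,374),(206,496),(82,517)]
q=[onz(b,*B(*q),.012) for q in t];P('stand top',np.mean(q,0));print(np.round(np.array(q)*1000))
P('axle top face scene',onz(a,*A2(460,85),.103));P('axle top face top',onz(b,*B2(434,450),.103))
P('wheel scene',onz(a,*A2(456,115),.075));P('wheel top',onz(b,*B2(441,449),.075))
E
```

```text
scene Ltop [ 502.9 -208.   194. ]
scene Lbot [ 509.2 -204.2  132. ]
scene Rtop [ 513.5 -156.3  194. ]
scene Rbot [ 521.9 -166.7  132. ]
scene ring [ 508.3 -183.8   13.5]
top Lmid [ 504.2 -201.7  190. ]
top Rmid [ 519.6 -158.7  190. ]
top ring [ 509.6 -185.5   13.5]
stand scene [ 514.1 -184.    12. ]
[array([ 466., -245.,   12.]), array([ 452., -139.,   12.]), array([ 562., -123.,   12.]), array([ 576., -229.,   12.])]
stand top [ 508.4 -183.5   12. ]
[[ 555. -122.   12.]
 [ 571. -230.   12.]
 [ 463. -246.   12.]
 [ 445. -137.   12.]]
axle top face scene [489.2 277.7 103. ]
axle top face top [488.4 275.9 103. ]
wheel scene [495.7 275.7  75. ]
wheel top [489.6 277.4  75. ]
```

```bash
cat >> h.py <<'E'
from scipy.spatial.transform import Rotation as Ro
def row(p,psi,pos=None,q=None):
    """shift/turn in tool units to world p, tool x yaw psi deg, tool z straight down"""
    s=state(); pos=s["eef_pos"] if pos is None else pos; R=Ro.from_quat(s["tcp_rot"] if q is None else q)
    c,n=np.cos(np.radians(psi)),np.sin(np.radians(psi))
    T=Ro.from_matrix(np.array([[c,n,0],[n,-c,0],[0,0,-1]]))
    return np.round(np.r_[R.inv().apply(np.asarray(p)-pos)/.8,(R.inv()*T).as_rotvec()/(2*np.pi)],4).tolist()
E
python3 -c "
from h import *
print(row([.3,-.4,.33],0),row([.511,-.182,.33],-13))"
```

```text
[0.2316, -0.0752, -0.1242, -0.0003, 0.0, 0.042] [0.5573, -0.2695, -0.1238, -0.0003, 0.0001, 0.0781]
```

```bash
python3 -m crank '[[0.06,-0.03,-0.09,0,0,0.02],[0.557,-0.27,-0.124,0,0,0.078],[0.557,-0.27,-0.124,0,0,0.078],[0.557,-0.27,-0.124,0,0,0.078],[0.557,-0.27,-0.124,0,0,0.078],[0.557,-0.27,-0.124,0,0,0.078],[0.557,-0.27,-0.124,0,0,0.078],[0.557,-0.27,-0.124,0,0,0.078],[0.557,-0.27,-0.124,0,0,0.078],[0.557,-0.27,-0.124,0,0,0.078]]' 1
python3 - <<'E'
from h import *
s=save('wrist','w1');print(s["K"][0,0],-s["R"].T@s["t"],s["R"][2]); print(state()["eef_pos"],row([.511,-.182,.33],-13),state()['time_s'])
for z in(.19,.164,.0135):
  for p in([.511,-.182],):print(z,proj(s,[*p,z]))
E
```

```text
time_s: 1.35
eef_pos: [0.5124, -0.1803, 0.3297]
tcp_rot: [0.994, -0.111, -0.0, -0.0]
contact_force: [-0.1, 0.2, -0.4]
gripper_width: 0.999
321.4248726372373 [ 0.57840068 -0.19488127  0.47233587] [-0.26377492  0.0599488  -0.96271955]
[ 0.51110777 -0.18127991  0.32976371] [0.0001, 0.0009, -0.0003, 0.0, 0.0002, 0.0005] 1.4
0.19 [257.65874092 184.62961639]
0.164 [257.45889726 178.37100741]
0.0135 [256.72915616 155.51732143]
```

View pics/w1.png

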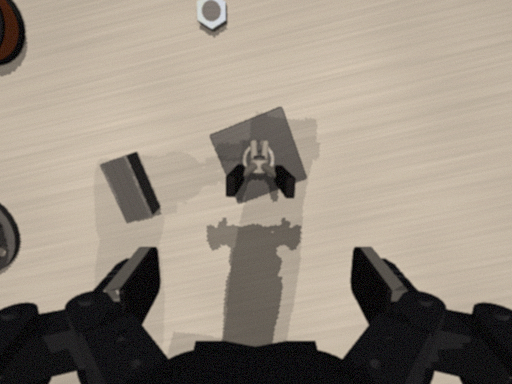

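The wrist view shows the black handles at about (236,181) and (286,182), with the ring around (258,157) and its legs above it. I'll measure the handle blobs.

```bash
python3 - <<'E'
from h import *
s=np.load('pics/w1.npz');g=s["pixels"].max(2)
m=(g<45).astype(np.uint8);m[:140]=0;m[205:]=0;m[:,:215]=0;m[:,310:]=0
n,l,st,c=cv2.connectedComponentsWithStats(m)
H=[]
for i in range(1,n):
    if st[i,4]>40:
        ys,xs=np.where(l==i); print(st[i],c[i])
        H.append((xs,ys))
        r=cv2.minAreaRect(np.c_[xs,ys].astype(np.float32));print(np.round(cv2.boxPoints(r),1).tolist())
        P=onz(s,*c[i],.166);print(np.round(P*1000,1))
cv2.imwrite('pics/w1c.png',cv2.resize(s["pixels"][120:220,200:320,::-1],None,fx=6,fy=6,interpolation=cv2.INTER_CUBIC))
E
```

```text
[227 165  18  31 398] [234.86432161 179.96733668]
[[227.0, 165.0], [244.0, 165.0], [244.0, 195.0], [227.0, 195.0]]
[ 514.7 -160.2  166. ]
[273 165  22  32 449] [284.0467706  180.74610245]
[[266.0, 176.0], [279.0, 163.0], [302.0, 186.0], [289.0, 199.0]]
[ 503.4 -206.9  166. ]
```

View pics/w1c.png

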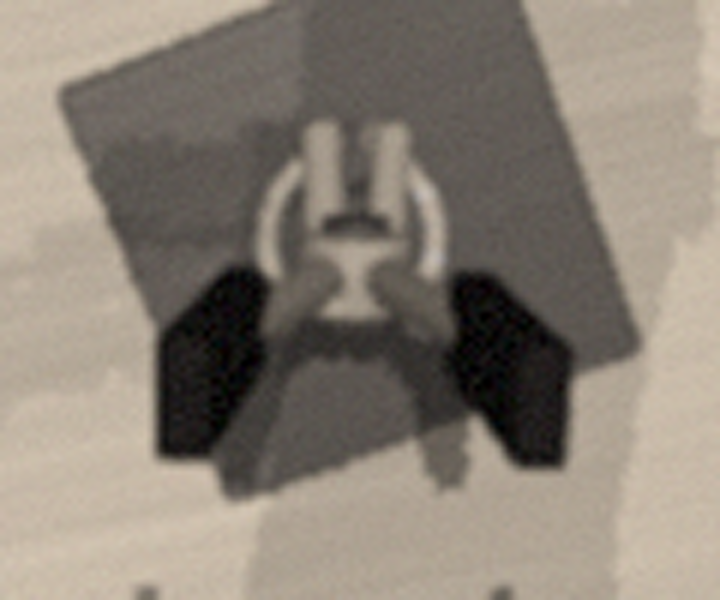

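The zoom shows handle top faces centred at about (230.8,185.8) and (290.5,187.2), and the ring's widest extent at px 242.5–274.5, row about 159. The jaws are on the far (+x) side.

```bash
python3 - <<'E'
from h import *
s=np.load('pics/w1.npz')
L=onz(s,230.8,185.8,.196);R=onz(s,290.5,187.2,.196)
print(L,R,(L+R)/2,np.linalg.norm(L-R),'psi',np.degrees(np.arctan2(-(L-R)[0],(L-R)[1])))
print('outer',np.linalg.norm(onz(s,226.2,186,.196)-onz(s,294.7,187.5,.196)))
print('ring',onz(s,258.5,159,.0135), np.linalg.norm(onz(s,242.5,159,.0135)-onz(s,274.5,159,.0135)))
q=[(210,135),(286,118),(306.5,178),(239,203)]
c=[onz(s,*p,.012) for p in q];print('stand',np.mean(c,0))
print(state()["eef_pos"])
E
```

```text
[ 0.51662702 -0.15885264  0.196     ] [ 0.50373883 -0.210149    0.196     ] [ 0.51018293 -0.18450082  0.196     ] 0.05289066542995337 psi -14.103607859544523
outer 0.06069719247255487
ring [ 0.50554389 -0.18338266  0.0135    ] 0.04595890511784876
stand [ 0.50404507 -0.18585675  0.012     ]
[ 0.51110777 -0.18127991  0.32976371]
```

```bash
python3 -c "
from h import *
print(row([.511,-.1838,.142],-14.1))"
```

```text
[0.0009, 0.0031, 0.2347, 0.0, 0.0002, 0.0035]
```

```bash
python3 -m crank '[[0.001,0.003,0.06,0,0,0.0035],[0.001,0.003,0.11,0,0,0.0035],[0.001,0.003,0.15,0,0,0.0035],[0.001,0.003,0.18,0,0,0.0035],[0.001,0.003,0.21,0,0,0.0035],[0.001,0.003,0.235,0,0,0.0035],[0.001,0.003,0.235,0,0,0.0035],[0.001,0.003,0.235,0,0,0.0035]]' 1
python3 - <<'E'
from h import *
a=save('wrist','w2');b=save('scene','s2')
cv2.imwrite('pics/c2.png',np.hstack([cv2.resize(a["pixels"],(400,300)),cv2.resize(b["pixels"][110:230,90:250],(400,300),interpolation=cv2.INTER_CUBIC)])[:,:,::-1])
E
```

```text
time_s: 2.4
eef_pos: [0.5107, -0.1854, 0.1432]
tcp_rot: [0.992, -0.124, 0.0, 0.0]
contact_force: [1.0, 0.7, 0.3]
gripper_width: 0.998
```

View pics/c2.png

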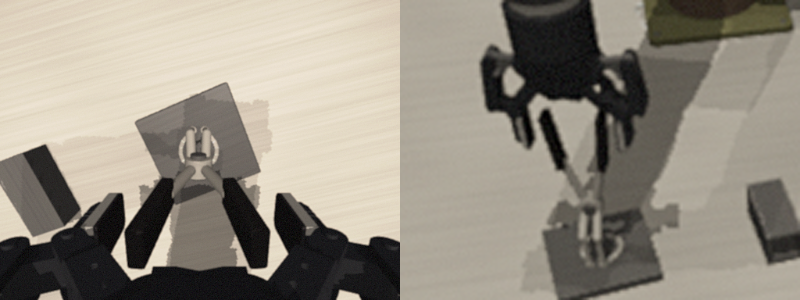

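The handles stand centred between the pads in both views: wrist handles at x≈150 and 247, pads at 110 and 290. Now I'll close in steps.

```bash
python3 -m crank '[[0,0,0,0,0,0],[0,0,0,0,0,0],[0,0,0,0,0,0]]' 0.35; python3 -m crank '[[0,0,0,0,0,0],[0,0,0,0,0,0]]' 0.1
```

```text
time_s: 2.88
eef_pos: [0.5121, -0.1849, 0.1439]
tcp_rot: [0.992, -0.124, 0.001, 0.0]
contact_force: [-0.1, 0.2, 5.8]
gripper_width: 0.681
time_s: 3.12
eef_pos: [0.5137, -0.1853, 0.1459]
tcp_rot: [0.992, -0.124, 0.004, 0.001]
contact_force: [-0.5, 0.8, 13.8]
gripper_width: 0.548
```

```bash
python3 -m crank '[[0,0,-0.002,0,0,0],[0,0,-0.004,0,0,0],[0,0,-0.004,0,0,0]]' -0.1;python3 -m crank '[[0,0,0,0,0,0],[0,0,-0.001,0,0,0],[0,0,-0.001,0,0,0],[0,0,-0.001,0,0,0]]' -0.8
```

```text
time_s: 3.5
eef_pos: [0.5132, -0.1849, 0.148]
tcp_rot: [0.992, -0.124, 0.003, 0.0]
contact_force: [0.5, 1.6, 8.4]
gripper_width: 0.451
time_s: 4.0
eef_pos: [0.5133, -0.1847, 0.1487]
tcp_rot: [0.992, -0.124, 0.003, -0.0]
contact_force: [0.5, 2.1, 8.0]
gripper_width: 0.419
```

```bash
python3 -m crank '[[0,0,-0.006,0,0,0],[0,0,-0.012,0,0,0],[0,0,-0.03,0,0,0],[0,0,-0.05,0,0,0],[0,0,-0.08,0,0,0],[0,0,-0.12,0,0,0],[0,0,-0.15,0,0,0],[0,0,-0.15,0,0,0],[0,0,-0.15,0,0,0]]'
python3 - <<'E'
from h import *
print(state()["tcp_rot"],state()["eef_pos"])
a=save('wrist','w3');b=save('scene','s3');c=save('top','t3')
p=state()["eef_pos"];u=proj(b,p-[0,0,.08]).astype(int);print(u,proj(c,p-[0,0,.13]))
cv2.imwrite('pics/c3.png',np.hstack([cv2.resize(a["pixels"][60:330,76:436],(400,300)),cv2.resize(b["pixels"][u[1]-75:u[1]+75,u[0]-100:u[0]+100],(400,300),interpolation=cv2.INTER_CUBIC)])[:,:,::-1])
E
```

```text
time_s: 5.12
eef_pos: [0.5105, -0.1845, 0.2658]
tcp_rot: [0.992, -0.124, -0.001, -0.0]
contact_force: [-0.9, -0.4, -2.7]
gripper_width: 0.414
[ 9.92302878e-01 -1.23832943e-01 -6.17384558e-04 -1.35785148e-04] [ 0.5105081  -0.18446656  0.26575702]
[159 158] [341.93680902 223.98404171]
```

View pics/c3.png

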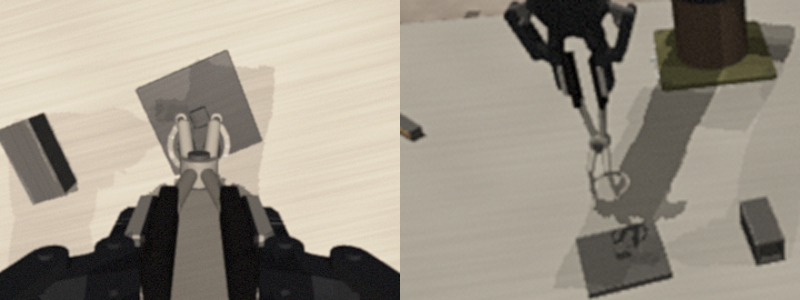

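Ring spread and lifted clear, legs and jaws on the far side, and the stand is left in place. I'll carry it to above the axle.

```bash
python3 -c "
from h import *
print(row([.489,.277,.312],-14.1))"
```

```text
[-0.1675, -0.5525, -0.058, -0.0, 0.0004, -0.0003]
```

```bash
python3 -m crank '[[-0.005,-0.02,-0.04,0,0,0],[-0.02,-0.07,-0.058,0,0,0],[-0.04,-0.13,-0.058,0,0,0],[-0.06,-0.2,-0.058,0,0,0],[-0.08,-0.27,-0.058,0,0,0],[-0.105,-0.34,-0.058,0,0,0],[-0.125,-0.41,-0.058,0,0,0],[-0.145,-0.47,-0.058,0,0,0],[-0.16,-0.52,-0.058,0,0,0],[-0.168,-0.5525,-0.058,0,0,0]]'
python3 -m crank '[[0,0,0,0,0,0],[0,0,0,0,0,0],[0,0,0,0,0,0]]'
python3 - <<'E'
from h import *
s=state();p=s["eef_pos"];print(p,s["tcp_rot"])
a=save('wrist','w4');b=save('scene','s4');c=save('top','t4')
u=proj(b,[.489,.277,.12]).astype(int);v=proj(a,p-[0,0,.135]).astype(int);print(u,v,proj(a,[.489,.277,.103]))
x,y=v[0]-60,v[1]-50;print('wrist crop',x,y)
cv2.imwrite('pics/c4.png',np.hstack([cv2.resize(a["pixels"][y:y+100,x:x+100],(400,400),interpolation=cv2.INTER_CUBIC),cv2.resize(b["pixels"][u[1]-70:u[1]+30,u[0]-50:u[0]+50],(400,400),interpolation=cv2.INTER_CUBIC)])[:,:,::-1])
E
```

```text
time_s: 6.52
eef_pos: [0.4565, -0.0604, 0.313]
tcp_rot: [0.996, -0.084, 0.001, -0.027]
contact_force: [-0.4, 0.3, -2.2]
gripper_width: 0.416
time_s: 6.9
eef_pos: [0.4571, -0.0602, 0.313]
tcp_rot: [0.996, -0.083, 0.001, -0.027]
contact_force: [-0.3, 0.1, -3.1]
gripper_width: 0.414
[ 0.4570857  -0.06022058  0.312968  ] [ 0.99615958 -0.08340428  0.00122975 -0.02661395]
[336 152] [263 184] [-19.61592571 186.25175621]
wrist crop 203 134
```

View pics/c4.png

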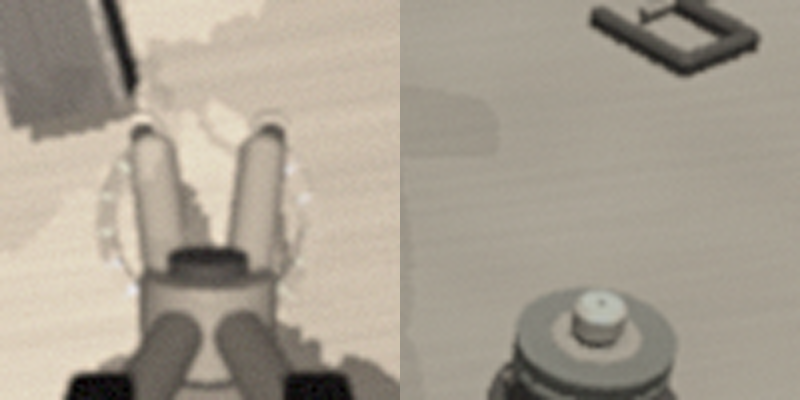

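The arm stopped halfway, at y=-0.06 and slightly tilted, so probably at a joint limit. Checking the joints.

```bash
python3 -c "
from h import *
s=state();print(s['qpos'],Ro.from_quat(s['tcp_rot']).as_matrix())"
```

```text
[-0.16802305  0.12714462 -0.09786462  1.34794936  0.05318495  3.14059969] [[ 0.98608045 -0.16613137  0.00676131]
 [-0.16625551 -0.98466958  0.05277234]
 [-0.00210948 -0.05316187 -0.99858368]]
```

The last joint is at its limit (q6 = 3.14), since q6 = π + q1 − ψ. I need a yaw of about 60° at the axle.

```bash
python3 -c "
from h import *
print(row([.457,-.06,.312],20));print(row([.489,.277,.312],60))"
```

```text
[-0.0, -0.0002, 0.0012, -0.0084, -0.0019, -0.0821]
[-0.0306, -0.4217, 0.0237, -0.0076, -0.0048, -0.1932]
```

```bash
python3 -m crank '[[0,0,0,-0.0084,-0.002,-0.03],[0,0,0.001,-0.0084,-0.002,-0.055],[0,0,0.001,-0.0084,-0.002,-0.082],[0,0,0.001,-0.0084,-0.002,-0.082]]'
python3 -c "
from h import *
print(row([.489,.277,.312],60))"
```

```text
time_s: 7.55
eef_pos: [0.4569, -0.0601, 0.3122]
tcp_rot: [0.985, 0.172, -0.0, 0.0]
contact_force: [0.6, 0.1, -1.9]
gripper_width: 0.414
[0.1809, -0.3827, 0.0001, -0.0001, 0.0001, -0.1115]
```

```bash
python3 -m crank '[[0.01,-0.02,0,0,0,-0.012],[0.035,-0.07,0,0,0,-0.03],[0.06,-0.13,0,0,0,-0.045],[0.09,-0.19,0,0,0,-0.06],[0.12,-0.25,0,0,0,-0.075],[0.145,-0.31,0,0,0,-0.09],[0.165,-0.35,0,0,0,-0.1],[0.181,-0.383,0,0,0,-0.1115],[0.181,-0.383,0,0,0,-0.1115],[0.181,-0.383,0,0,0,-0.1115]]'
python3 - <<'E'
from h import *
s=state();p=s["eef_pos"];print(p,s["tcp_rot"],s["qpos"])
a=save('wrist','w5');b=save('scene','s5');c=save('top','t5')
u=proj(b,[.489,.277,.12]).astype(int);v=proj(a,p-[0,0,.135]).astype(int);print(u,v,proj(a,[.489,.277,.103]))
x,y=v[0]-50,v[1]-50;print('wrist crop',x,y,'scene crop',u[0]-45,u[1]-60)
cv2.imwrite('pics/c5.png',np.hstack([cv2.resize(a["pixels"][y:y+100,x:x+100],(400,400),interpolation=cv2.INTER_CUBIC),cv2.resize(b["pixels"][u[1]-60:u[1]+30,u[0]-45:u[0]+45],(400,400),interpolation=cv2.INTER_CUBIC)])[:,:,::-1])
E
```

```text
time_s: 8.8
eef_pos: [0.4882, 0.2768, 0.3118]
tcp_rot: [0.866, 0.5, -0.001, 0.0]
contact_force: [-0.1, -0.2, -2.4]
gripper_width: 0.418
[0.48823619 0.27682505 0.31183977] [ 8.66103802e-01  4.99863265e-01 -9.52635900e-04  1.16180445e-04] [ 5.15934542e-01  3.07214566e-01  1.36843536e-01  1.40232877e+00
 -2.46656247e-04  2.61064511e+00]
[336 152] [256 185] [256.52394397 169.23176695]
wrist crop 206 135 scene crop 291 92
```

View pics/c5.png

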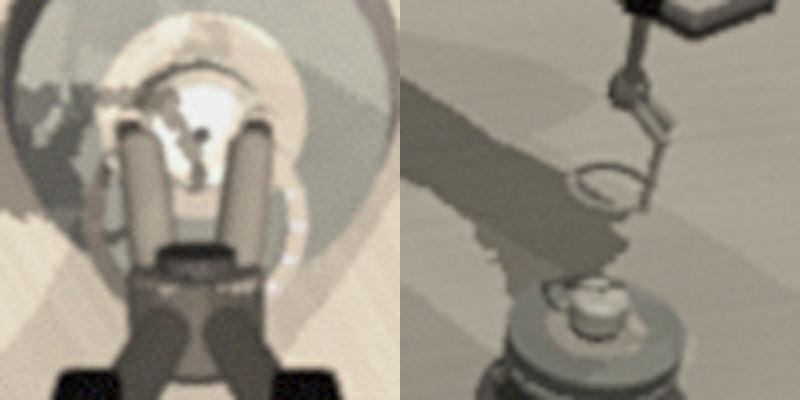

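View zoom.

Now above the axle and level. In the wrist view the shaft face is at (200,130) in the crop, and the ring arcs are at x≈87..307. I'll zoom in further to measure the ring relative to the tool.

```bash
python3 - <<'E'
from h import *
a=np.load('pics/w5.npz');b=np.load('pics/s5.npz')
f=lambda im,x,y,w,k:cv2.resize(im[y:y+w,x:x+w],(400,400),interpolation=cv2.INTER_CUBIC)
p=state()["eef_pos"]
print(proj(b,p-[0,0,.1352]),proj(a,p-[0,0,.1352]))
cv2.imwrite('pics/c6.png',cv2.resize(np.hstack([f(a["pixels"],222,155,66,0),f(b["pixels"],320,118,36,0)])[:,:,::-1],None,fx=1,fy=1))
E
```

```text
[339.63182504 134.17660104] [256.61655747 186.17609257]
```

View pics/c6.png

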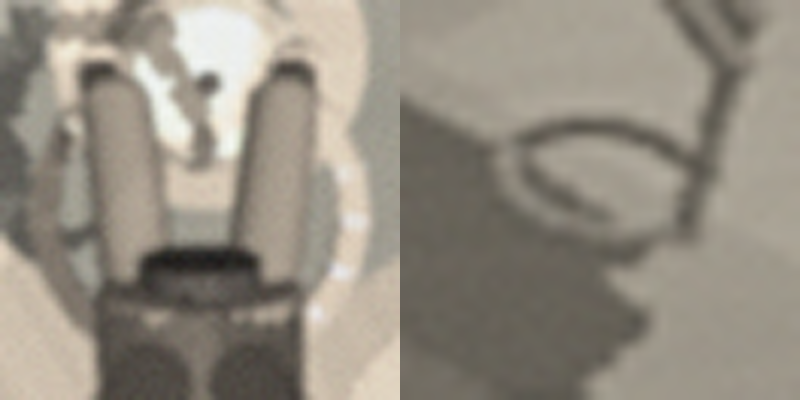

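Ring outer edge in the wrist crop: left x≈29, right x≈369, mid row ≈215, so px ≈(254.9,190.5). Scene ellipse centre is ≈(337.9,134.6). The shaft's centre dot is at wrist px (256.2,168.7).

```bash
python3 - <<'E'
from h import *
a=np.load('pics/w5.npz');b=np.load('pics/s5.npz');p=state()["eef_pos"];R=Ro.from_quat(state()["tcp_rot"])
L=np.array([(52,130),(32,180),(29,220),(45,270),(75,325),(352,150),(368,200),(368,235),(352,290),(325,325)])/6.06+[222,155]
e=cv2.fitEllipse(L.astype(np.float32));print('ell',e)
for z in(.1768,):
  P=np.array([onz(a,*q,z) for q in L]);A=np.c_[2*P[:,:2],np.ones(len(P))];s=np.linalg.lstsq(A,(P[:,:2]**2).sum(1),rcond=None)[0];c=s[:2];r=np.sqrt(s[2]+c@c);print('circle',c,'r',r)
  print('tool offset',R.inv().apply(np.r_[c,z]-p))
T=tri([(a,254.9,190.5),(b,337.9,134.6)]);print('tri',T,R.inv().apply(T-p))
E2=np.array([(490,160),(520,135),(595,122),(660,140),(705,180),(520,200),(550,225),(600,245)])-[400,0];E2=E2/11.11+[320,118]
P=np.array([onz(b,*q,.1768) for q in E2]);A=np.c_[2*P[:,:2],np.ones(len(P))];s=np.linalg.lstsq(A,(P[:,:2]**2).sum(1),rcond=None)[0];c=s[:2];print('scene circ',c,np.sqrt(s[2]+c@c),R.inv().apply(np.r_[c,.1768]-p))
print('shaft',onz(a,256.2,168.7,.103))
E
```

```text
ell ((254.85366821289062, 190.38528442382812), (53.58293914794922, 56.13838195800781), 107.58843231201172)
circle [0.48483133 0.27319247] r 0.024963782394891103
tool offset [-0.00433676 -0.00143674  0.13545378]
tri [0.48479841 0.27311885 0.17397238] [-0.00441444 -0.00142678  0.13828147]
scene circ [0.48744711 0.27237063] 0.024693114471729533 [-0.00373917  0.00123919  0.13545172]
shaft [0.48898767 0.27769844 0.103     ]
```

```bash
python3 -c "
from h import *
print(row([.4918,.2810,.248],60))"
```

```text
[0.0073, 0.0008, 0.0803, -0.0001, 0.0001, -0.0001]
```

```bash
python3 -m crank '[[0.007,0.001,0.02,0,0,0],[0.007,0.001,0.04,0,0,0],[0.007,0.001,0.06,0,0,0],[0.007,0.001,0.072,0,0,0],[0.007,0.001,0.08,0,0,0],[0.007,0.001,0.08,0,0,0],[0.007,0.001,0.08,0,0,0]]'
python3 - <<'E'
from h import *
print(state()["eef_pos"])
a=save('wrist','w6');b=save('scene','s6')
f=lambda im,x,y,w,k:cv2.resize(im[y:y+w,x:x+w],(400,400),interpolation=cv2.INTER_CUBIC)
p=state()["eef_pos"]
print(u:=proj(b,p-[0,0,.1352]).astype(int))
cv2.imwrite('pics/c7.png',np.hstack([f(a["pixels"],222,155,66,0),f(b["pixels"],u[0]-20,u[1]-18,40,0)])[:,:,::-1])
E
```

```text
time_s: 9.82
eef_pos: [0.4922, 0.2819, 0.2486]
tcp_rot: [0.866, 0.501, 0.0, -0.0]
contact_force: [0.3, -0.4, -2.3]
gripper_width: 0.416
[0.49215343 0.28189243 0.24860054]
[338 154]
```

View pics/c7.png

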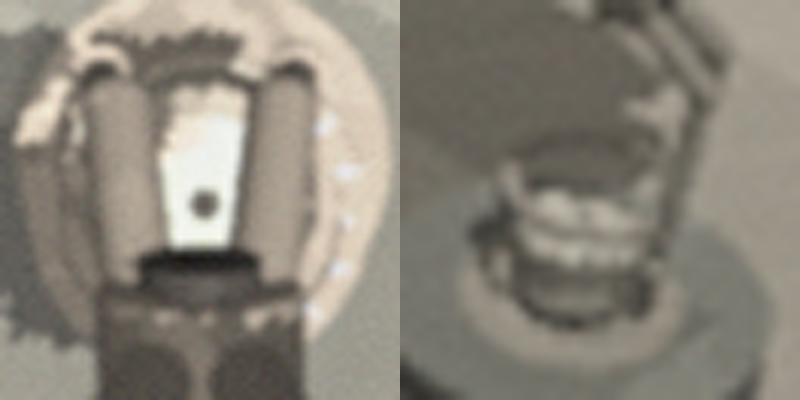

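```bash
python3 - <<'E'
from h import *
a=np.load('pics/w6.npz');p=state()["eef_pos"];R=Ro.from_quat(state()["tcp_rot"])
S=onz(a,222+205/6.06,155+204/6.06,.103)
for o in(.1352,.1375):
  C=onz(a,254.85,190.4,p[2]-o); print(S,C,'move tool',R.inv().apply(S-C)*1000)
E
```

```text
[0.48940767 0.2775019  0.103     ] [0.48916763 0.27888592 0.113505  ] move tool [-1.08484576  0.89810093 10.50450839]
[0.48940767 0.2775019  0.103     ] [0.48886708 0.2783666  0.111205  ] move tool [-0.48376805  0.89970657  8.20478446]
```

The dot (205,204) lies under the ring centre to about 1 mm. I'll lower with small steps and watch the force.

```bash
python3 -m crank '[[-0.0008,0.0008,0.003,0,0,0],[-0.0008,0.0008,0.007,0,0,0],[-0.0008,0.0008,0.011,0,0,0],[-0.0008,0.0008,0.015,0,0,0],[-0.0008,0.0008,0.015,0,0,0]]'; python3 -m crank '[[0,0,0.004,0,0,0],[0,0,0.008,0,0,0],[0,0,0.012,0,0,0],[0,0,0.012,0,0,0]]'; python3 -c "
from h import *
s=state();print(s['contact_force'],s['wrist_torque'],s['eef_pos'])"
```

```text
time_s: 10.55
eef_pos: [0.4918, 0.2807, 0.2356]
tcp_rot: [0.866, 0.501, -0.001, -0.0]
contact_force: [0.2, -0.0, -2.0]
gripper_width: 0.415
time_s: 11.05
eef_pos: [0.4918, 0.2807, 0.2261]
tcp_rot: [0.866, 0.501, -0.001, -0.0]
contact_force: [0.7, 0.0, -1.5]
gripper_width: 0.413
[ 0.72165275  0.02645529 -1.50528989] [-0.01615271 -0.04456237 -0.05439867] [0.49178714 0.28068742 0.22607192]
```

```bash
python3 -m crank '[[0,0,0.003,0,0,0],[0,0,0.006,0,0,0],[0,0,0.01,0,0,0],[0,0,0.01,0,0,0]]'; for i in 1 2 3; do python3 -c "
from h import *
s=state();print(s['contact_force'],s['eef_pos'])"; done; python3 -m crank '[[0,0,0.001,0,0,0],[0,0,0.002,0,0,0],[0,0,0.002,0,0,0]]';python3 -m crank '[[0,0,0.00125,0,0,0],[0,0,0.00125,0,0,0],[0,0,0.00125,0,0,0]]'
```

```text
time_s: 11.55
eef_pos: [0.4918, 0.2807, 0.2181]
tcp_rot: [0.866, 0.501, -0.001, -0.0]
contact_force: [-1.0, -0.5, -2.5]
gripper_width: 0.416
[-0.96066529 -0.53901658 -2.45715643] [0.49178939 0.28067671 0.21810165]
[-0.96066529 -0.53901658 -2.45715643] [0.49178939 0.28067671 0.21810165]
[-0.96066529 -0.53901658 -2.45715643] [0.49178939 0.28067671 0.21810165]
time_s: 11.92
eef_pos: [0.492, 0.2808, 0.2169]
tcp_rot: [0.866, 0.501, -0.0, -0.0]
contact_force: [0.2, -0.7, -2.5]
gripper_width: 0.414
time_s: 12.3
eef_pos: [0.492, 0.2808, 0.2159]
tcp_rot: [0.866, 0.501, -0.0, -0.0]
contact_force: [0.5, 0.2, -3.7]
gripper_width: 0.416
```

```bash
for i in 1 2 3 4 ; do python3 -m crank '[[0,0,0.00125,0,0,0],[0,0,0.00125,0,0,0],[0,0,0.00125,0,0,0]]' | grep -E 'pos|force'; done
```

```text
eef_pos: [0.492, 0.2808, 0.2149]
contact_force: [-0.4, 0.3, -2.0]
eef_pos: [0.492, 0.2808, 0.2139]
contact_force: [0.5, -0.4, -1.8]
eef_pos: [0.492, 0.2808, 0.2129]
contact_force: [0.2, 0.2, -3.0]
eef_pos: [0.4921, 0.2809, 0.212]
contact_force: [-0.9, 0.0, -1.2]
```

```bash
python3 -m crank '[[0,0,0.00125,0,0,0],[0,0,0.00125,0,0,0],[0,0,0.00125,0,0,0]]' | grep -E 'pos|force'; python3 -m crank '[[0,0,0,0,0,0],[0,0,0,0,0,0]]' | grep -E 'pos|force'
```

```text
eef_pos: [0.4922, 0.2809, 0.2118]
contact_force: [-2.2, -0.9, 5.4]
eef_pos: [0.4922, 0.2809, 0.2118]
contact_force: [-1.1, -0.8, 5.8]
```

Contact with the wheel is at TCP z≈0.2119, as predicted (0.2117). I'll raise to 2.5 mm above it and check in the camera.

```bash
python3 -m crank '[[0,0,-0.002,0,0,0],[0,0,-0.0043,0,0,0],[0,0,-0.0043,0,0,0],[0,0,-0.0043,0,0,0],[0,0,-0.0043,0,0,0]]'
python3 - <<'E'
from h import *
s=state();print(s["eef_pos"],s["contact_force"],s["wrist_torque"])
a=save('wrist','w7');b=save('scene','s7')
f=lambda im,x,y,w:cv2.resize(im[y:y+w,x:x+w],(400,400),interpolation=cv2.INTER_CUBIC)
u=proj(b,s["eef_pos"]-[0,0,.1352]).astype(int)
cv2.imwrite('pics/c8.png',np.hstack([f(a["pixels"],222,155,66),f(b["pixels"],u[0]-24,u[1]-26,48)])[:,:,::-1])
E
```

```text
time_s: 15.05
eef_pos: [0.4919, 0.2808, 0.2141]
tcp_rot: [0.866, 0.501, -0.001, -0.0]
contact_force: [0.7, -0.6, -3.4]
gripper_width: 0.418
[0.49194633 0.28077021 0.21407033] [ 0.65516602 -0.56679043 -3.39947265] [ 0.00815675 -0.03039614 -0.03184247]
```

View pics/c8.png

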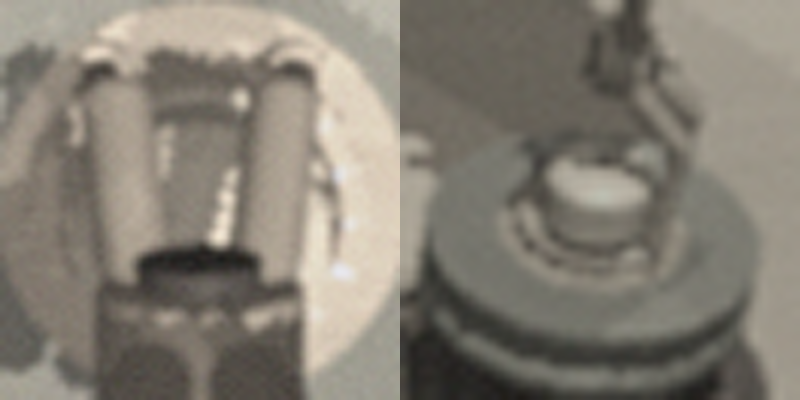

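The ring encircles the shaft just above the wheel and looks level, and the force is only the pliers' weight. One last 0.3 mm trim, then I hand in.

```bash
python3 -m crank '[[0,0,-0.0004,0,0,0],[0,0,-0.0004,0,0,0],[0,0,-0.0004,0,0,0]]'; python3 -c "
from station import close_job; print(close_job())"
```

```text
time_s: 15.52
eef_pos: [0.492, 0.2808, 0.2147]
tcp_rot: [0.866, 0.501, -0.0, -0.0]
contact_force: [-0.9, 0.4, -2.6]
gripper_width: 0.415
the job is handed in; nothing more can be done
None
```

The spread ring is over the shaft in line with the groove, with the pliers still squeezed in the gripper, and the job is handed in at about 15.5 s. I squeezed the handles to the stop on the stand, lifted the pliers, carried them to the axle and lowered the ring level over the shaft.

**Last checks**
- **Height:** I touched the wheel once at about 6 N to find its height, where I expected it, then backed off. The ring's underside is now about 2.8 mm above the wheel, so its centre is about 0.3 mm above the groove's middle.
- **Force:** the last reading was −2.6 N vertical, which is just the pliers' weight, so the ring is not pressing on the wheel.
- **Level:** the tool points straight down. The last picture, taken just before a final 0.3 mm trim, shows the ring around the shaft and looking level.

**What failed or disagreed**
- **Carry stopped early:** the first move to the axle stopped halfway and tilted slightly because the last joint reached its limit. I turned the tool to a different yaw and carried on.
- **Sideways position:** the wrist and scene cameras differed by about 2.5 mm on where the ring sits in the gripper. I used the wrist camera's ring-to-shaft measurement, and the ring went on without touching the shaft.
- **Gripper opening:** it reads about 35 mm at the stop instead of the expected 38 mm. It stayed there from the lift on, and the pictures show a round, fully spread ring.

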